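# Close the ink jar after calligraphy class

## Task

On the calligraphy table stand three amber ink bottles, each in a round wooden holder fixed to the table. Screw the black cap of the squat, wide jar fully home (clockwise seen from above) and let go of it. Leave the caps of the tall slim bottle and the small square bottle as they are: they are still in use.

Things in the scene. Friction and masses are not known exactly. Their poses are not given: they have to be found in the camera images.
- jar_cap (a joint): turn of the squat jar's cap about its upright axis, rad: 0 = fully home at a hard stop (where fingers slip), grows anticlockwise seen from above as it is loosened, up to 1.6; starts at 0.7 to 1.2. Tighten clockwise. The cap neither rises nor comes off, has 0.1 Nm of friction and stays where left. The raised pale line on its top, at home, lies over the short pale rib on the jar's shoulder.
- jar_cap_top (a point): centre of the top of the squat jar's cap, 96 mm above the table; z up, x along the cap's line. Cap: round, fluted, black, 50 mm wide, sides from 66 to 96 mm high; grip it from above across any diameter. Amber jar 80 mm wide, shoulder 58 mm high, fixed in a wooden holder 100 mm wide. Other bottles' axes are at least 150 mm away; between them only things under 50 mm high.
- tall_cap_line (a point): not to be disturbed: point on top of the black cap (32 mm diameter, top 125 mm above the table) of the tall slim amber bottle (58 mm diameter), at the outer end of the cap's pale line, 14.4 mm from the axis, so it moves if the cap is turned
- square_cap_line (a point): not to be disturbed: point on top of the black cap (32 mm diameter, top 92 mm above the table) of the small square amber bottle (46 mm wide), at the outer end of the cap's pale line, 14.4 mm from the axis, so it moves if the cap is turned

How it is judged:
At the end, for the whole second after the job is handed in: The squat jar's cap is screwed home, within 0.18 rad (10 degrees) of its stop, and let go; the caps of the tall and the square bottle are within 5 mm (about 20 degrees of turn) of how they stood at the start (value of joint jar_cap below 0.18 rad and distance of each of tall_cap_line, square_cap_line from where it was at the start of the episode below 0.005 m); the robot touches nothing.
It fails at once if the cap of the tall or of the square bottle is turned (its line's end moves 5 mm or more) (distance of any of tall_cap_line, square_cap_line from where it was at the start of the episode above 0.005 m).
It also fails if it takes over 32 s, if anything falls off the work surface, if the arm or the gripper's body presses on something with over 40 N, if the wrist force passes 120 N, or if a joint passes its speed limit or range.

## Robot

A 7-joint arm with a two-finger parallel gripper is mounted at the origin on the work surface. World frame = base frame: x ahead of the robot, y to its left, z up, the work surface at z = 0. Lengths are in m, angles in rad, forces in N, time in s.
With the tool pointing down it reaches from about 0.375 to 0.925 m from the base axis. Payload 3.1 kg.
Tool frame: the origin (TCP) lies between the finger pads; the fingertips stand 8 mm ahead of it and the grasp point (between the pads) lies 11 mm behind it; z points along the fingers, y is the line along which they close (so a half turn about z gives the same grasp; the last joint's range is limited). The gripper opens to 85 mm and grips with 20 to 120 N. Pads are 22 mm wide; open, the fingers measure 114 mm over their backs; the gripper's body (76 mm by 85 mm) begins 54 mm behind the grasp point. The pads swing forward as they close: fully open they stand 13 mm farther back than shut.
Start: joints at [-1.382, 0.383, 0.044, 1.598, -0.018, 1.161, -0.05], TCP at [0.184, 0.623, 0.239] pointing down, gripper open.
Joint ranges: [-2.61, 2.61], [-0.41, 2.15], [-1.48, 1.57], [0, 2.5], [-1.57, 4.71], [0.05, 1.97], [-2.85, 2.85]. Speed limits (rad/s): [2.79, 2.79, 3.14, 3.14, 3.14, 3.14, 3.14].

## Interface

Orientations are given as a rotation vector (axis times angle).
In Python, from rig import sense, snapshot, calibration, close_job, boxes_of gives the robot as it stands. The module is installed in compiled form; this text tells all that it offers.
- The arm moves only by the tool drive_tool, never from a script. Its argument "plan" is a list of rows, each an object of numbers: "gripper": the closure, from 0 (fully open) to 1 (shut); "dx", "dy", "dz": the shift along the tool's x, y, z in m; "roll": the turn about the tool's z in rad. A call has exactly 10 rows; each row shifts and turns the commanded pose from where the row before left it, along the tool's axes as they then stand; what a row does not reach is not made up. A row lasts 1/12 s, in which the tool goes at most 41.7 mm and 7.16 degrees, less where a joint would pass 70% of its speed; a pose out of reach is approached as far as the arm can. A call is refused whole if a number of a shift passes 0.0417 or a number of a turn 0.125, either way. A call with a gripper value outside its range is refused whole. The fingers move at their own pace and stop on an object; the grip force is fixed at half the most. Time passes only in rows, so rows that do not move let the fingers close, or fill a call up. It gives the time, the measured TCP pose, the force, the opening and the grip force at its end, in the units of the state.
- sense(): the state, without advancing time (a new reading comes with each control period).
- snapshot(name): name is "scene" or "top"; returns the picture (420x560x3 uint8, red, green, blue); there is no depth.
- calibration(name): a dict with "fx", "fy", "cx", "cy" (pixels), "view" (4x4, takes a point from world to camera coordinates). Camera axes: x right, y up, looking along -z (the intrinsics and any distortion apply to the point x, -y, -z); pixel columns grow to the right and rows downward; lengths in m; the calibration is good to about 2 mm. A picture is of the moment at which its call begins. calibration takes no time and is no camera call.
- close_job(): hands the job in; it is judged then, once.
Trained networks look in the newest picture that a camera, given by its name, has taken for a name from the list of things; names that differ only in an ending like _2 or _b are one class to them, and where a whole thing is asked for, a point or a joint stands for the part that bears it (a point fixed in the world has none). Each returns a list of dicts, best first, with "score" (0 to 1); they miss things now and then, are a little off and sometimes report something else, mostly with a low value. They report only what shows in the picture. A call takes as long as a camera call.
- boxes_of(camera, query): "bbox" ([left, top, right, bottom] in pixels, round what is visible of it).
The state is a dict: "time": time; "joint_pos": joint angles; "qvel": joint speeds; "effort": joint torques, N m; "eef_pos": TCP position; "ee_rot": TCP orientation; "force": force on the tool from outside, world axes, zero at the start; "ft_torque": the same for the moment, N m; "opening": finger opening in m; "grip_force": force on a finger pad.
Only numpy, scipy, OpenCV 4.12 (cv2) and the standard library are available. Lean on these libraries where they do the work, as an engineer would, in place of code of your own. Each camera call takes 0.05 s, during which the arm holds its last target. There are 200 camera calls.

## Working session

There is one attempt and no reset: what is moved stays moved. The work goes in short steps, Python scripts to look and compute and a tool call to move; the robot and the scene stay as the last step left them, time stands still between calls to the robot, and variables do not carry over. Pictures are saved under pics/ and viewed, at most 10 in all, crops included, and the job is handed in when it is done.

Besides the shell and the picture viewer there is one more tool, called after "Call:" as name([rows], argument=value, ...), one row to a line, values as JSON. drive_tool: Moves the arm, as the interface text tells. Its arguments: {"type":"object","properties":{"plan":{"type":"array"}},"required":["plan"]}

```bash
mkdir -p pics; cat > h.py <<'E'
import numpy as np,cv2
from rig import *
def ray(cam,u,v,z):
    c=calibration(cam);V=np.array(c["view"]);R=V[:3,:3];t=V[:3,3]
    d=R.T@np.array([(u-c["cx"])/c["fx"],-(v-c["cy"])/c["fy"],-1]);o=-R.T@t
    return o+d*(z-o[2])/d[2]
def proj(cam,p):
    c=calibration(cam);V=np.array(c["view"]);q=V[:3,:3]@p+V[:3,3]
    return c["cx"]+c["fx"]*q[0]/-q[2], c["cy"]-c["fy"]*q[1]/-q[2]
def save(cam,name,box=None,k=1):
    im=snapshot(cam)[...,::-1]
    if box: im=im[box[1]:box[3],box[0]:box[2]]
    cv2.imwrite("pics/"+name,cv2.resize(im,None,fx=k,fy=k,interpolation=cv2.INTER_CUBIC))
E
python3 - <<'E'
from h import *
print(calibration("top").keys())
a=snapshot("top");b=snapshot("scene")
cv2.imwrite("pics/a.png",cv2.resize(np.hstack([a,b])[...,::-1],(800,300),interpolation=cv2.INTER_AREA))
for cam in("top","scene"):
  for q,z in(("jar_cap",.081),("tall_cap_line",.115),("square_cap_line",.085)):
    for r in boxes_of(cam,q)[:3]:
      x=r["bbox"];print(cam,q,np.round(x),round(r["score"],2),ray(cam,(x[0]+x[2])/2,(x[1]+x[3])/2,z).round(3))
s=sense();print(s)
E
```

```text
dict_keys(['fx', 'fy', 'cx', 'cy', 'view'])
top jar_cap [162. 200. 179. 225.] 0.81 [0.552 0.261 0.081]
top tall_cap_line [269. 224. 283. 238.] 0.58 [0.509 0.012 0.115]
top square_cap_line [389. 241. 400. 258.] 0.71 [ 0.475 -0.266  0.085]
scene jar_cap [320. 152. 344. 176.] 0.61 [0.557 0.257 0.081]
scene tall_cap_line [247. 197. 264. 217.] 0.78 [0.509 0.01  0.115]
scene square_cap_line [138. 296. 160. 317.] 0.62 [ 0.475 -0.268  0.085]
{'time': 0.4, 'joint_pos': array([-1.38180758,  0.3830523 ,  0.04388869,  1.59814337, -0.01787934,
        1.16118215, -0.04989868]), 'qvel': array([-0.0015846 , -0.00220469,  0.0001889 , -0.00193159,  0.00030868,
        0.00017651,  0.00078759]), 'effort': array([-1.27896732e-03, -4.32787335e+01,  1.02076381e+00, -2.49388897e+01,
        1.03875730e-02,  5.06079450e-03,  1.18729858e-05]), 'eef_pos': array([0.18381914, 0.62333439, 0.23905745]), 'ee_rot': array([-4.48843005e-01, -3.10932857e+00,  6.14629238e-04]), 'force': array([ 0.04599018, -0.39685392, -0.45722101]), 'ft_torque': array([-0.0148554 ,  0.02940578,  0.00902245]), 'grip_force': 0.0, 'opening': 0.08520663410778455}
```

View pics/a.png

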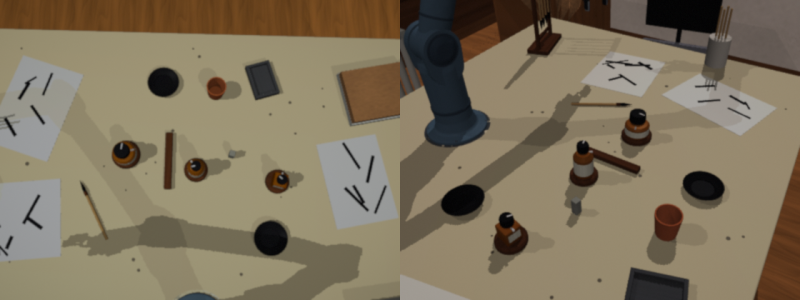

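The view shows three bottles: the jar at top (~172,215), the tall one at (~275,235) and the square one at (~390,252). Next I'll zoom in on the jar for its cap line and rib.

```bash
python3 - <<'E'
from h import *
a=snapshot("top")[180:250,140:210];b=snapshot("scene")[135:205,295:365]
im=np.hstack([cv2.resize(i,(390,390),interpolation=cv2.INTER_CUBIC) for i in(a,b)])[...,::-1]
cv2.imwrite("pics/b.png",np.clip(im*1.6,0,255))
for p in([.552,.26,.096],[.552,.285,.096],[.552,.235,.096],[.527,.26,.096],[.552,.26,0]):
  print([np.round(proj(c,np.array(p)),1) for c in("top","scene")])
E
```

```text
[array([169.3, 211.5]), array([331.4, 157.2])]
[array([158.6, 211.2]), array([336.3, 151.7])]
[array([180.1, 211.7]), array([326.4, 162.8])]
[array([168.6, 222.1]), array([321.4, 154. ])]
[array([177.4, 218.1]), array([328.9, 190.7])][ WARN:0@0.821] global loadsave.cpp:1063 imwrite_ Unsupported depth image for selected encoder is fallbacked to CV_8U.
```

View pics/b.png

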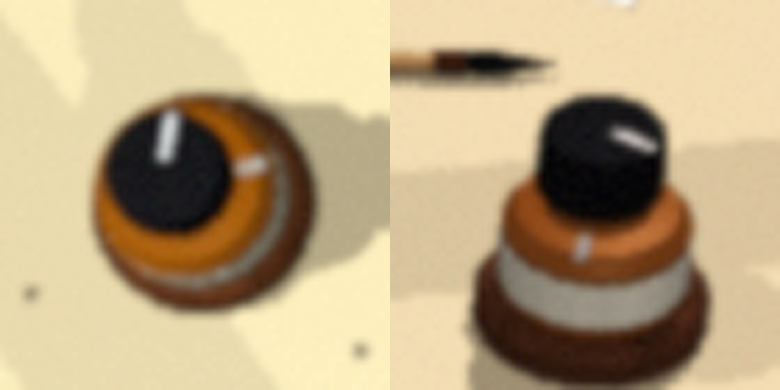

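The line points up (+x, yaw about -0.12) and the rib points right (yaw about -1.23), so the cap needs about 1.1 rad clockwise. The axis is near (0.554, 0.259). I'm moving over it now.

Call:
drive_tool([
  {"gripper": 0, "dx": -0.034, "dy": -0.018, "dz": 0, "roll": 0},
  {"gripper": 0, "dx": -0.034, "dy": -0.018, "dz": 0, "roll": 0},
  {"gripper": 0, "dx": -0.034, "dy": -0.018, "dz": 0, "roll": 0},
  {"gripper": 0, "dx": -0.034, "dy": -0.018, "dz": 0, "roll": 0},
  {"gripper": 0, "dx": -0.034, "dy": -0.018, "dz": 0, "roll": 0},
  {"gripper": 0, "dx": -0.034, "dy": -0.018, "dz": 0, "roll": 0},
  {"gripper": 0, "dx": -0.034, "dy": -0.018, "dz": 0, "roll": 0},
  {"gripper": 0, "dx": -0.034, "dy": -0.018, "dz": 0, "roll": 0},
  {"gripper": 0, "dx": -0.034, "dy": -0.018, "dz": 0, "roll": 0},
  {"gripper": 0, "dx": -0.02, "dy": -0.01, "dz": 0, "roll": 0},
])

```text
time: 1.33
eef_pos: [0.452, 0.3613, 0.2398]
ee_rot: [0.458, 3.105, -0.002]
force: [1.0, -1.0, 0.1]
opening: 0.0858
grip_force: 0.0
```

```bash
cat > go.py <<'E'
from h import *
from scipy.spatial.transform import Rotation as Ro
import sys
s=sense();R=Ro.from_rotvec(s["ee_rot"]).as_matrix()
t=np.array([float(a) for a in sys.argv[1:4]])
print(round(s["time"],2),s["eef_pos"].round(4),s["joint_pos"].round(2),"move",(R.T@(t-s["eef_pos"])).round(4),"x",np.arctan2(R[1,0],R[0,0]).round(3),R[:,2].round(3),s["force"].round(1),s["opening"])
E
python3 go.py .554 .259 .13
```

```text
1.33 [0.452  0.3613 0.2398] [-0.94  0.25  0.23  1.78 -0.06  1.12  0.58] move [-0.1269 -0.0684  0.1102] x 2.849 [ 0.002 -0.002 -1.   ] [ 1.  -1.   0.1] 0.08578008007344098
```

Call:
drive_tool([
  {"gripper": 0, "dx": -0.025, "dy": -0.0137, "dz": 0.01, "roll": 0},
  {"gripper": 0, "dx": -0.025, "dy": -0.0137, "dz": 0.015, "roll": 0},
  {"gripper": 0, "dx": -0.025, "dy": -0.0137, "dz": 0.015, "roll": 0},
  {"gripper": 0, "dx": -0.025, "dy": -0.0137, "dz": 0.02, "roll": 0},
  {"gripper": 0, "dx": -0.02, "dy": -0.01, "dz": 0.02, "roll": 0},
  {"gripper": 0, "dx": -0.007, "dy": -0.0035, "dz": 0.02, "roll": 0},
  {"gripper": 0, "dx": 0, "dy": 0, "dz": 0.01, "roll": 0},
  {"gripper": 0, "dx": 0, "dy": 0, "dz": 0, "roll": 0},
  {"gripper": 0, "dx": 0, "dy": 0, "dz": 0, "roll": 0},
  {"gripper": 0, "dx": 0, "dy": 0, "dz": 0, "roll": 0},
])

```text
time: 2.17
eef_pos: [0.5501, 0.2672, 0.1305]
ee_rot: [0.444, 3.109, 0.003]
force: [0.1, -0.3, 0.5]
opening: 0.0852
grip_force: 0.0
```

```bash
python3 go.py .554 .259 .076; python3 - <<'E'
from h import *
a=snapshot("top")[170:260,130:220];b=snapshot("scene")[90:210,270:390]
im=np.hstack([cv2.resize(i,(390,390),interpolation=cv2.INTER_CUBIC) for i in(a,b)])[...,::-1]
cv2.imwrite("pics/c.png",np.clip(im*1.6,0,255).astype(np.uint8))
E
```

```text
2.17 [0.5501 0.2672 0.1305] [-0.74  0.43  0.27  1.8  -0.14  0.93  0.88] move [-0.006  -0.0069  0.0545] x 2.858 [ 0.001  0.002 -1.   ] [ 0.1 -0.3  0.5] 0.08523102256313696
```

View pics/c.png

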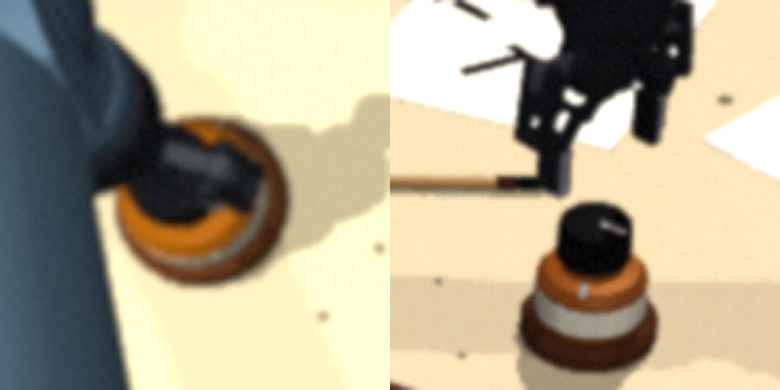

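The fingers straddle the cap from above, and the jar still stands untouched below them. Descending to grip.

Call:
drive_tool([
  {"gripper": 0, "dx": -0.006, "dy": -0.007, "dz": 0, "roll": 0},
  {"gripper": 0, "dx": 0, "dy": 0, "dz": 0.01, "roll": 0},
  {"gripper": 0, "dx": 0, "dy": 0, "dz": 0.01, "roll": 0},
  {"gripper": 0, "dx": 0, "dy": 0, "dz": 0.01, "roll": 0},
  {"gripper": 0, "dx": 0, "dy": 0, "dz": 0.01, "roll": 0},
  {"gripper": 0, "dx": 0, "dy": 0, "dz": 0.01, "roll": 0},
  {"gripper": 0, "dx": 0, "dy": 0, "dz": 0.004, "roll": 0},
  {"gripper": 0, "dx": 0, "dy": 0, "dz": 0, "roll": 0},
  {"gripper": 0, "dx": 0, "dy": 0, "dz": 0, "roll": 0},
  {"gripper": 0, "dx": 0, "dy": 0, "dz": 0, "roll": 0},
])

```text
time: 3.1
eef_pos: [0.5546, 0.2567, 0.0756]
ee_rot: [0.449, 3.109, 0.001]
force: [0.2, 0.4, -0.6]
opening: 0.0855
grip_force: 0.0
```

Call:
drive_tool([
  {"gripper": 0.3, "dx": 0, "dy": 0, "dz": 0, "roll": 0},
  {"gripper": 0.3, "dx": 0, "dy": 0, "dz": 0, "roll": 0},
  {"gripper": 0.5, "dx": 0, "dy": 0, "dz": 0, "roll": 0},
  {"gripper": 0.5, "dx": 0, "dy": 0, "dz": 0, "roll": 0},
  {"gripper": 0.5, "dx": 0, "dy": 0, "dz": 0, "roll": 0},
  {"gripper": 0.5, "dx": 0, "dy": 0, "dz": 0, "roll": 0},
  {"gripper": 0.5, "dx": 0, "dy": 0, "dz": 0, "roll": 0},
  {"gripper": 0.5, "dx": 0, "dy": 0, "dz": 0, "roll": 0},
  {"gripper": 0.5, "dx": 0, "dy": 0, "dz": 0, "roll": 0},
  {"gripper": 0.5, "dx": 0, "dy": 0, "dz": 0, "roll": 0},
])

```text
time: 3.93
eef_pos: [0.5556, 0.2596, 0.0773]
ee_rot: [0.447, 3.107, 0.008]
force: [0.8, 4.9, 6.1]
opening: 0.0487
grip_force: 61.9
```

```bash
python3 go.py .554 .259 .076
```

```text
3.93 [0.5556 0.2596 0.0773] [-0.71  0.51  0.26  1.82 -0.17  0.83  0.92] move [ 0.0013 -0.001   0.0012] x 2.856 [ 0.004  0.005 -1.   ] [0.8 4.9 6.1] 0.04868805219723168
```

Call:
drive_tool([
  {"gripper": 0.5, "dx": 0, "dy": 0.003, "dz": 0, "roll": 0.1},
  {"gripper": 0.5, "dx": 0, "dy": 0, "dz": 0, "roll": 0.12},
  {"gripper": 0.5, "dx": 0, "dy": 0, "dz": 0, "roll": 0.12},
  {"gripper": 0.5, "dx": 0, "dy": 0, "dz": 0, "roll": 0.12},
  {"gripper": 0.5, "dx": 0, "dy": 0, "dz": 0, "roll": 0.12},
  {"gripper": 0.5, "dx": 0, "dy": 0, "dz": 0, "roll": 0.12},
  {"gripper": 0.5, "dx": 0, "dy": 0, "dz": 0, "roll": 0.12},
  {"gripper": 0.5, "dx": 0, "dy": 0, "dz": 0, "roll": 0.12},
  {"gripper": 0.5, "dx": 0, "dy": 0, "dz": 0, "roll": 0.08},
  {"gripper": 0.5, "dx": 0, "dy": 0, "dz": 0, "roll": 0},
])

```text
time: 4.77
eef_pos: [0.554, 0.258, 0.0772]
ee_rot: [-1.913, -2.49, 0.005]
force: [-6.9, -3.0, 14.6]
opening: 0.0483
grip_force: 63.3
```

```bash
python3 go.py .554 .259 .076; python3 -c "
from h import *
print(sense()['ft_torque'],sense()['grip_force'])
b=snapshot('scene')[90:210,270:390][...,::-1]
cv2.imwrite('pics/d.png',cv2.convertScaleAbs(cv2.resize(b,(500,500),interpolation=cv2.INTER_CUBIC),alpha=1.6))"
```

```text
4.77 [0.554  0.258  0.0772] [-0.89  0.54  0.49  1.83 -0.33  0.86  0.02] move [0.001  0.0002 0.0012] x 1.832 [-0.004 -0.001 -1.   ] [-6.9 -3.  14.6] 0.04826081265004449
[-0.2705003   1.08538518 -0.06615721] 63.28251242637634
```

View pics/d.png

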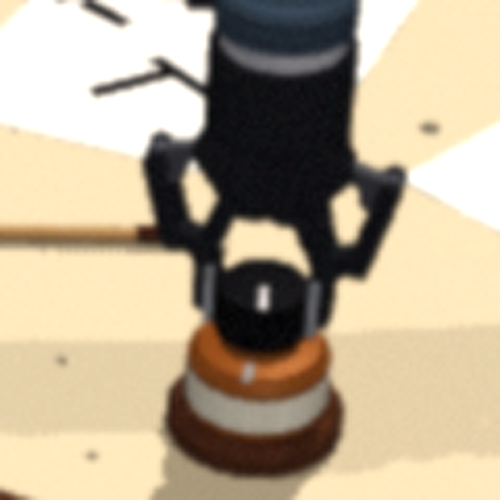

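The cap has turned with the gripper: its line now points toward the camera, nearly over the rib. The torque is still only friction, so it isn't at the stop yet and I'll keep turning.

Call:
drive_tool([
  {"gripper": 0.5, "dx": 0, "dy": 0, "dz": 0, "roll": 0.06},
  {"gripper": 0.5, "dx": 0, "dy": 0, "dz": 0, "roll": 0.06},
  {"gripper": 0.5, "dx": 0, "dy": 0, "dz": 0, "roll": 0.06},
  {"gripper": 0.5, "dx": 0, "dy": 0, "dz": 0, "roll": 0.06},
  {"gripper": 0.5, "dx": 0, "dy": 0, "dz": 0, "roll": 0.06},
  {"gripper": 0.5, "dx": 0, "dy": 0, "dz": 0, "roll": 0},
  {"gripper": 0.5, "dx": 0, "dy": 0, "dz": 0, "roll": 0},
  {"gripper": 0.5, "dx": 0, "dy": 0, "dz": 0, "roll": 0},
  {"gripper": 0.5, "dx": 0, "dy": 0, "dz": 0, "roll": 0},
  {"gripper": 0.5, "dx": 0, "dy": 0, "dz": 0, "roll": 0},
])

```text
time: 5.65
eef_pos: [0.553, 0.2549, 0.0768]
ee_rot: [-2.259, -2.182, 0.014]
force: [-7.3, -4.9, 16.3]
opening: 0.0482
grip_force: 64.4
```

```bash
python3 go.py .554 .259 .076; python3 -c "
from h import *
print(sense()['ft_torque'],sense()['grip_force'])
b=snapshot('scene')[135:205,295:365][...,::-1]
cv2.imwrite('pics/e.png',cv2.convertScaleAbs(cv2.resize(b,(500,500),interpolation=cv2.INTER_CUBIC),alpha=1.6))
C=np.array([.554,.259,0]);d=np.array([np.cos(-1.235),np.sin(-1.235),0])
f=lambda r,z:(np.round((np.array(proj('scene',C+r*d+[0,0,z]))-[295,135])*500/70))
print(f(.0,.096),f(.023,.096),f(.026,.058),f(.038,.058))"
```

```text
5.65 [0.553  0.2549 0.0768] [-0.94  0.56  0.56  1.83 -0.38  0.87 -0.23] move [0.0042 0.0009 0.0007] x 1.536 [-0.007 -0.006 -1.   ] [-7.3 -4.9 16.3] 0.04817378835972279
[-1.20485805  1.75316122  0.50560643] 64.38485741615295
[264. 162.] [255. 204.] [247. 308.] [242. 331.]
```

View pics/e.png

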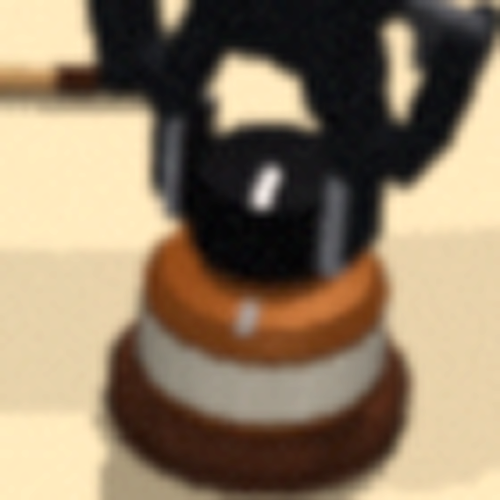

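The line now runs parallel to the rib, from about (275,168) to (260,205), with the rib from (250,305) to (243,333). Torque jumped to 0.5 Nm and the total turn is 1.32 rad, so the cap is at its stop. Releasing and retreating.

Call:
drive_tool([
  {"gripper": 0, "dx": 0, "dy": 0, "dz": 0, "roll": 0},
  {"gripper": 0, "dx": 0, "dy": 0, "dz": 0, "roll": 0},
  {"gripper": 0, "dx": 0, "dy": 0, "dz": 0, "roll": 0},
  {"gripper": 0, "dx": 0, "dy": 0, "dz": 0, "roll": 0},
  {"gripper": 0, "dx": 0, "dy": 0, "dz": 0, "roll": 0},
  {"gripper": 0, "dx": 0, "dy": 0, "dz": 0, "roll": 0},
  {"gripper": 0, "dx": 0, "dy": 0, "dz": -0.01, "roll": 0},
  {"gripper": 0, "dx": 0, "dy": 0, "dz": -0.015, "roll": 0},
  {"gripper": 0, "dx": 0, "dy": 0, "dz": -0.02, "roll": 0},
  {"gripper": 0, "dx": 0, "dy": 0, "dz": -0.02, "roll": 0},
])

```text
time: 6.53
eef_pos: [0.5548, 0.2591, 0.1411]
ee_rot: [2.261, 2.181, -0.002]
force: [0.8, 0.0, 0.5]
opening: 0.0855
grip_force: 0.0
```

Call:
drive_tool([
  {"gripper": 0, "dx": 0, "dy": 0, "dz": -0.03, "roll": 0},
  {"gripper": 0, "dx": 0, "dy": 0, "dz": -0.03, "roll": 0},
  {"gripper": 0, "dx": 0.02, "dy": 0, "dz": -0.03, "roll": 0},
  {"gripper": 0, "dx": 0.03, "dy": 0, "dz": -0.01, "roll": 0},
  {"gripper": 0, "dx": 0.03, "dy": 0, "dz": 0, "roll": 0},
  {"gripper": 0, "dx": 0.03, "dy": 0, "dz": 0, "roll": 0},
  {"gripper": 0, "dx": 0.03, "dy": 0, "dz": 0, "roll": 0},
  {"gripper": 0, "dx": 0.02, "dy": 0, "dz": 0, "roll": 0},
  {"gripper": 0, "dx": 0, "dy": 0, "dz": 0, "roll": 0},
  {"gripper": 0, "dx": 0, "dy": 0, "dz": 0, "roll": 0},
])

```text
time: 7.37
eef_pos: [0.5598, 0.4213, 0.2403]
ee_rot: [2.257, 2.185, -0.0]
force: [0.1, 0.1, -0.2]
opening: 0.0851
grip_force: 0.0
```

```bash
python3 go.py .554 .259 .076; python3 - <<'E'
from h import *
a=snapshot("top")[180:250,140:210];b=snapshot("scene")[135:205,295:365]
im=np.hstack([cv2.resize(i,(390,390),interpolation=cv2.INTER_CUBIC) for i in(a,b)])[...,::-1]
cv2.imwrite("pics/f.png",cv2.convertScaleAbs(im,alpha=1.6))
E
```

```text
7.37 [0.5598 0.4213 0.2403] [-1.12  0.53  0.59  1.48 -0.31  1.22 -0.52] move [-0.1623 -0.0006  0.1643] x 1.539 [-0. -0. -1.] [ 0.1  0.1 -0.2] 0.08508183235318038
```

View pics/f.png

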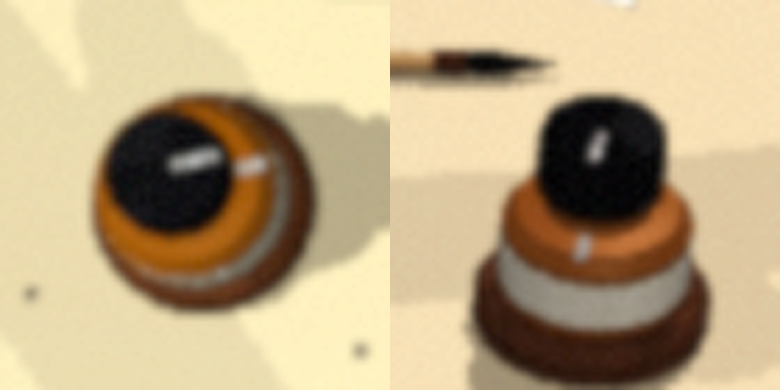

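The top view shows the cap line (172,165)–(218,155) lying along the rib (237,171)–(267,162). The cap is home and the gripper is clear.

```bash
python3 -c "
from rig import *
print(close_job())"
```

```text
the job is handed in; nothing more can be done
None
```

The squat jar's cap is screwed home to its stop and released, the robot stayed clear of the other two bottles, and the job was handed in at about 7.4 s; the hand-in gave no verdict.

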